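Set the washed beaker to dry and latch it down

ROBOT

A 6-joint arm with a two-finger parallel gripper is mounted at the origin on the work surface. World frame = base frame: x ahead of the robot, y to its left, z up, the work surface at z = 0. Lengths are in mm, angles in degrees, forces in N, time in s.
With the tool pointing down it reaches from about 350 to 875 mm from the base axis. Payload 4.2 kg.
Tool frame: the origin (TCP) lies on the front face of the gripper's body, between the roots of the fingers; the fingertips stand 70 mm ahead of it and the grasp point (between the pads) lies 51 mm ahead of it; z points along the fingers, y is the line along which they close (so a half turn about z gives the same grasp; the last joint's range is limited). The gripper opens to 87 mm and grips with 3 to 60 N. Pads are 19 mm wide; open, the fingers measure 117 mm over their backs; the gripper's body (75 mm by 190 mm) begins 51 mm behind the grasp point.
Start: joints at [-56.287, 22.042, 0.453, 0, -68.411, -14.817], TCP at [202.424, -591.29, 292.25] pointing down, gripper open.
Joint ranges: [-179.83, 179.83], [-69.29, 118.12], [-61.27, 80.66], [-181.25, 117.63], [-171.15, -9.14], [-177.46, 177.46]. Speed limits (degrees/s): [159.86, 159.86, 180, 180, 180, 180].

INTERFACE

Orientations are given as [roll, pitch, yaw] about the fixed x, y, z axes, in that order (R = Rz(yaw) Ry(pitch) Rx(roll)).
In Python, from cell import * gives the robot as it stands.
- The arm moves only by the tool servo_tool, never from a script. Its arguments are lists of equal length, an entry for each row: "jaw": the opening, from 0 (shut) to 1 (fully open); "slide": the shift along the tool's x, y, z in units of 40 cm (1.0 is 40 cm), a list of three; "delta_rot": the turn, a rotation vector about the tool's x, y, z in units of pi rad (1.0 is pi rad), a list of three. A call has 1 to 20 rows; each row is the pose to reach, as a shift and turn from the pose commanded when the call began, along the tool's axes at that moment, turning the shorter way round; what a row does not reach only later rows make up. A row lasts 1/8 s, in which the tool goes at most 62.5 mm and 10.7 degrees, less where a joint would pass 70% of its speed; a pose out of reach is approached as far as the arm can. A call with a number of a shift or a turn outside -1 to 1 is refused whole. A call with a gripper value outside its range is refused whole. The fingers move at their own pace and stop on an object; "grip_force" is the grip in N (left out, the last holds). Time passes only in rows, so rows that repeat a pose let the fingers close. It gives the time, the measured TCP pose, the force, the opening and the grip force at its end, in the units of the state.
- get_obs(): the state, without advancing time (a new reading comes with each control period).
- camera(name): name is "scene" or "top" or "wrist"; returns a dict with "pixels" (384x512x3 uint8, red, green, blue), "z_map" (384x512 float32, mm along the optical axis (not along the pixel's ray), 0 where there is no reading), "fx", "fy", "cx", "cy" (pixels), "cam_to_world" (4x4, takes a point from camera to world coordinates); the wrist camera has in their place "mount" (4x4, takes a point from camera to tool coordinates, whose origin is the TCP and whose axes are the flange's). Camera axes: x right, y up, looking along -z (the intrinsics and any distortion apply to the point x, -y, -z); pixel columns grow to the right and rows downward; lengths in mm; the calibration is good to about 2 mm. A picture is of the moment at which its call begins: read the wrist's pose just before it.
- job_done(): hands the job in; it is judged then, once.
The state is a dict: "time_s": time; "joint_pos": joint angles; "qvel": joint speeds; "tau": joint torques, N m; "eef_pos": TCP position; "ee_rot": TCP orientation; "contact_force": force on the tool from outside, world axes, zero at the start; "ft_torque": the same for the moment, N m; "width": finger opening in mm; "gripper_force": force on a finger pad.
Only numpy, scipy, OpenCV 4.12 (cv2) and the standard library are available. Lean on these libraries where they do the work, as an engineer would, in place of code of your own. Each camera call takes 0.05 s, during which the arm holds its last target. There are 200 camera calls.

TASK

The washed green beaker lies on its side in the white draining cradle. Turn it upside down over the peg of the drying stand so that its rim sits flat on the stand's base, then swing the stand's red-tipped keeper bar across over it until the bar rests fully in its catch. Leave the dish, the ramekin, the jar and the tongs where they are.

Things in the scene. Friction and masses are not known exactly. Their poses are not given: they have to be found in the camera images.
- beaker: Green plastic beaker, a plain round cup: outside diameter 53 mm, inside 47 mm, 85 mm tall, floor 3 mm, about 60 g. Origin at mid-axis; its x axis points along the axis towards the open mouth. It starts lying in the cradle, origin 58 mm above the shelf, mouth pointing roughly to the robot's left and 20 degrees downhill; its sides are free to grasp (the cradle is no wider than it).
- beaker_mouth (a point): Centre of the beaker's open mouth, in the plane of the rim.
- beaker_base (a point): Centre of the outer face of the beaker's closed bottom, 85 mm from beaker_mouth.
- cradle: White plastic draining cradle, fixed: foot 100 x 52 x 8 mm with two V saddles, 60 mm apart, that carry the beaker sloping, and a small stop at its rim; nothing wider than the beaker or higher than 56 mm. Origin on the shelf under its centre, x towards the beaker's mouth.
- stand: Fixed drying stand: dark wooden base 100 (x) x 180 (y) x 15 mm, origin on the shelf under its centre. White peg in its middle: diameter 36 mm, tip 60 mm above the base, top 15 mm tapered to a 16 mm flat. Two thin steel posts at x = +15 mm: hinge post at y = +70 mm, 118 mm high over the shelf; catch post at y = -70 mm, 122 mm high, its catch open to +x.
- seat (a point): Middle of the top face of the stand's base, at the foot of the peg, 15 mm above the shelf: where the centre of the beaker's mouth belongs.
- keeper (a joint): Angle of the level keeper bar about its upright hinge post: 0 = closed, bar along the stand's -y across the beaker, resting in the catch (bar axis 110 mm above the shelf, 5 mm clear of a fully seated beaker); grows as the bar swings away on the stand's +x side; 1.57 = pointing to the stand's +x; up to 2.1. Stiff: it stays where it is left and moves with about 1 N at its grip.
- bar_hinge (a point): Point on the keeper bar's upright hinge axis, at the height of the bar's axis, 110 mm above the shelf.
- bar_grip (a point): Middle of the free part of the red grip, an upright round pin 14 mm in diameter at the bar's end, 170 mm from the hinge axis; this point lies 30 mm above the bar's axis (140 mm above the shelf), the pin's top 16 mm higher. The bar is a level 9 mm steel rod. Closed, the pin stands 30 mm beyond the catch.
- catch (a point): Middle of the catch, where the bar's axis lies when closed, 140 mm from the hinge.
- dish: Shallow round terracotta dish, 124 mm across, 24 mm high, loose. Origin under its centre.
- ramekin: White ceramic ramekin, 74 mm across, 45 mm high, loose. Origin under its centre.
- jar: Clear acrylic supplement jar with red screw-top lid, 70 mm across, 95 mm high, loose. Origin under its centre.
- tongs: Stainless steel tongs lying flat, 220 mm long along their x axis, about 55 mm wide, 12 mm high, loose. Origin on the shelf under their middle.
Mind the look-alikes: they are no part of the job. What is meant by the stand is not turquoise or yellow, and is the smaller of those in its own colour.

How it is judged:
By the outcome, as a careful person would: the job done as asked, in the order asked, and still so for the second after the job is handed in, with the robot touching nothing.
It also fails if it takes over 64 s, if anything falls off the work surface, if the arm or the gripper's body presses on something with over 40 N, if the wrist force passes 120 N, or if a joint passes its speed limit or range.

## Working session

There is one attempt and no reset: what is moved stays moved. The work goes in short steps, Python scripts to look and compute and a tool call to move; the robot and the scene stay as the last step left them, time stands still between calls to the robot, and variables do not carry over. Pictures are saved under pics/ and viewed, at most 10 in all, crops included, and the job is handed in when it is done.

Besides the shell and the picture viewer there is one more tool, called after "Call:" in YAML: its name, and indented under it one key for each argument. servo_tool: Moves the arm, as the interface text tells. Shifts and turns lie within -1 to 1; 1 stands for 40 cm of shift or pi rad of turn. Its arguments: {"type":"object","properties":{"jaw":{"type":"array","items":{"type":"number"}},"slide":{"type":"array","items":{"type":"array","items":{"type":"number"}}},"delta_rot":{"type":"array","items":{"type":"array","items":{"type":"number"}}},"grip_force":{"type":"number"}},"required":["jaw","slide","delta_rot"]}

```bash
mkdir -p pics
python3 - <<'E'
from cell import *
import cv2,numpy as np,pickle
o=get_obs();print(o)
d={}
for n in("scene","top"):
    c=camera(n);d[n]=c
    print(n,{k:v for k,v in c.items() if k not in("pixels","z_map")})
    cv2.imwrite(f"pics/{n}0.png",c["pixels"][:,:,::-1])
pickle.dump(d,open("d0.pkl","wb"))
E
```

```text
{'time_s': 0.0, 'joint_pos': array([-5.62875512e+01,  2.20902946e+01,  3.80380747e-01, -2.98958525e-02,
       -6.84110750e+01, -1.48170934e+01]), 'qvel': array([-0.0241827 ,  0.08196308,  0.07005818,  0.06178874,  0.04442588,
       -0.03063829]), 'tau': array([ 8.95947742e-04, -3.90662384e+01,  1.87404191e+01,  4.21966463e+00,
        1.10529285e-02, -1.94729332e-04]), 'eef_pos': array([ 202.28764313, -590.8826666 ,  291.1661143 ]), 'ee_rot': array([ 1.79875929e+02, -4.08995886e-03, -1.61115670e+02]), 'contact_force': array([-0.22987482,  0.0327167 ,  0.23179027]), 'ft_torque': array([ 0.00439148,  0.01141263, -0.01534866]), 'gripper_force': 0.0, 'width': 86.9653371071456}
scene {'fx': 442.74940707438424, 'fy': 442.74940707438424, 'cx': 263.39715023382786, 'cy': 196.54352914343374, 'cam_to_world': array([[-7.63505558e-01, -4.00019245e-01,  5.06994938e-01,
         1.28322407e+03],
       [ 6.45800637e-01, -4.74014329e-01,  5.98541522e-01,
         7.82728240e+02],
       [ 8.94737047e-04,  7.84407432e-01,  6.20245258e-01,
         1.09132662e+03],
       [ 0.00000000e+00,  0.00000000e+00,  0.00000000e+00,
         1.00000000e+00]])}
top {'fx': 477.838495448146, 'fy': 477.838495448146, 'cx': 255.40143596709228, 'cy': 186.86393542416363, 'cam_to_world': array([[ 1.83885133e-02,  9.95681239e-01, -9.09985277e-02,
         3.61560366e+02],
       [-9.99829142e-01,  1.81406727e-02, -3.54999117e-03,
        -1.49823940e+02],
       [-1.88388510e-03,  9.10482589e-02,  9.95844700e-01,
         1.55354274e+03],
       [ 0.00000000e+00,  0.00000000e+00,  0.00000000e+00,
         1.00000000e+00]])}
```

View pics/scene0.png

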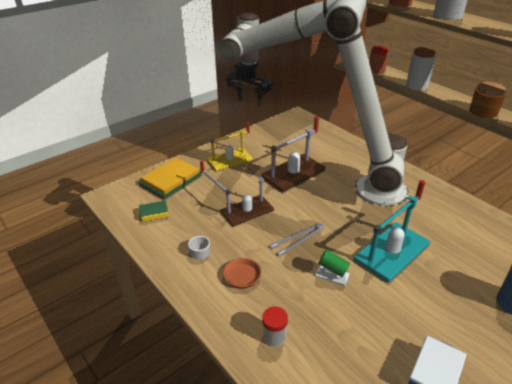

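View pics/top0.png

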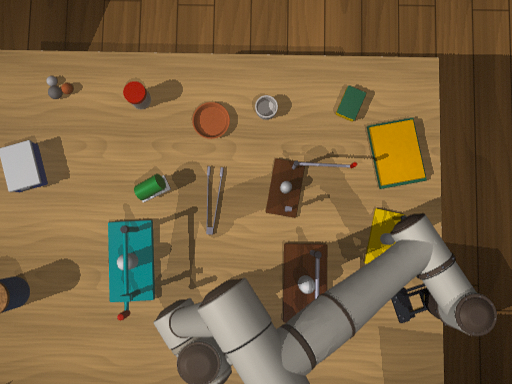

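Candidates for the stand (top view): turquoise (130,260), yellow (385,235), dark wood (287,187) and larger dark wood (305,280). The dark wooden one at (287,187), the smaller of the two brown ones, fits. I'll confirm it in a crop and measure its size.

```bash
cat > h.py <<'E'
import numpy as np,cv2,pickle
from scipy.spatial.transform import Rotation as R
def ray(c,uv,T=None):
    T=c["cam_to_world"] if T is None else T
    uv=np.atleast_2d(uv).astype(float)
    d=np.c_[(uv[:,0]-c["cx"])/c["fx"],-(uv[:,1]-c["cy"])/c["fy"],-np.ones(len(uv))]
    return T[:3,3],d@T[:3,:3].T
def onz(c,uv,z,T=None):
    o,d=ray(c,uv,T); return o+d*((z-o[2])/d[:,2])[:,None]
def cloud(c,m,T=None):
    v,u=np.nonzero(m&(c["z_map"]>0)); o,d=ray(c,np.c_[u,v],T); return o+d*c["z_map"][v,u][:,None]
def blobs(m,n=8,a=8):
    k,l,s,ce=cv2.connectedComponentsWithStats(m.astype(np.uint8))
    i=[j for j in range(1,k) if s[j,4]>=a]; i.sort(key=lambda j:-s[j,4]); return [(l==j,s[j],ce[j]) for j in i[:n]]
def hsv(c): return cv2.cvtColor(c["pixels"],cv2.COLOR_RGB2HSV).astype(int)
E
python3 - <<'E'
from h import *
d=pickle.load(open("d0.pkl","rb"))
t=d["top"];s=d["scene"]
cr=lambda c,x0,y0,x1,y1,k:cv2.resize(c["pixels"][y0:y1,x0:x1,::-1],None,fx=k,fy=k,interpolation=cv2.INTER_CUBIC)
a=cr(t,255,145,365,325,3);b=cr(s,190,110,340,230,3)
b=cv2.copyMakeBorder(b,0,a.shape[0]-b.shape[0],0,0,cv2.BORDER_CONSTANT)
cv2.imwrite("pics/crop.png",np.hstack([a,b]))
for n,c in d.items():
    H=hsv(c)
    g=(H[...,0]>45)&(H[...,0]<75)&(H[...,1]>120)&(H[...,2]>50)
    for m,st,ce in blobs(g,3):
        p=cloud(c,m);print(n,"green",st,ce.round(1),"ctr@58",onz(c,ce,58).round(1),"cloud med",np.median(p,0).round(1),"zr",np.percentile(p[:,2],[2,98]).round(1))
    r=((H[...,0]<6)|(H[...,0]>174))&(H[...,1]>170)&(H[...,2]>90)
    for m,st,ce in blobs(r,8):
        p=cloud(c,m);print(n,"red",st,ce.round(1),"@140",onz(c,ce,140).round(1),np.median(p,0).round(1),"z",np.percentile(p[:,2],[2,98]).round(1))
    br=(H[...,2]<110)&(H[...,1]>90)&((H[...,0]<15)|(H[...,0]>170))
    for m,st,ce in blobs(br,8,300):
        p=cloud(c,m)
        if len(p)==0: continue
        pz=p[(abs(p[:,2]-15)<8)]
        if len(pz)>100:
            rc=cv2.minAreaRect(pz[:,:2].astype(np.float32)); print(n,"brown",st,ce.round(1),rc,np.median(pz[:,2]))
E
```

```text
scene green [320 250  29  25 388] [334.  262.1] ctr@58 [[483.7 185.7  58. ]] cloud med [499.2 196.8  77.5] zr [53.3 97.3]
scene red [263 307  24  24 461] [274.9 318.1] @140 [[808.5 268.6 140. ]] [786.7 245.1  96.6] z [ 85.9 100.5]
scene red [419 181   6  16  38] [421.2 187.4] @140 [[ 42.3 186.8 140. ]] [122.1 225.9 203.7] z [164.8 223.6]
scene red [315 116   4  15  31] [316.2 122.2] @140 [[ -12.2 -388.   140. ]] [  63.4 -320.8  196.7] z [162.5 220.7]
scene red [376  46  12   5  23] [382.5  47.4] @140 [[-982.  -780.4  140. ]] [-641.2 -542.   283.4] z [279.4 286.7]
scene red [201 161   3  10  17] [201.7 165. ] @140 [[ 560.  -434.6  140. ]] [ 562.  -431.   142.2] z [120.1 160.5]
scene brown [ 217   32  139   98 6837] [292.2  79.1] ((-409.5596923828125, -1045.36181640625), (316.0211486816406, 718.4744262695312), 29.041940689086914) 15.144444857448434
scene brown [262 154  63  38 910] [292.8 173.9] ((198.54544067382812, -303.75860595703125), (254.2540740966797, 142.26341247558594), 0.5601774454116821) 20.667285722698125
scene brown [221 195  52  31 659] [247.  211.4] ((501.12109375, -235.
[... 312 characters left out ...]
68.4   38.2] zr [32.3 45.4]
top red [123  82  22  22 368] [133.8  92. ] @140 [[772.4 228.4 140. ]] [785.  240.1  97.5] z [ 90.7 104.8]
top red [117 314   7   6  32] [120.  316.7] @140 [[105.5 240.9 140. ]] [119.9 218.5 221.3] z [133.1 226.5]
top red [350 163   7   5  22] [353.  164.8] @140 [[ 562.  -434.6  140. ]] [ 561.6 -432.4  152.4] z [118.6 162.7]
top brown [ 282  243   45   79 2191] [300.9 275.7] ((202.51974487304688, -305.99896240234375), (243.82884216308594, 137.16720581054688), 0.2391156107187271) 20.29128667723728
top brown [ 266  158   39   60 1426] [284.1 188.2] ((502.5433349609375, -240.26400756835938), (99.69027709960938, 178.93887329101562), 81.03929138183594) 17.0031813793139
```

View pics/crop.png

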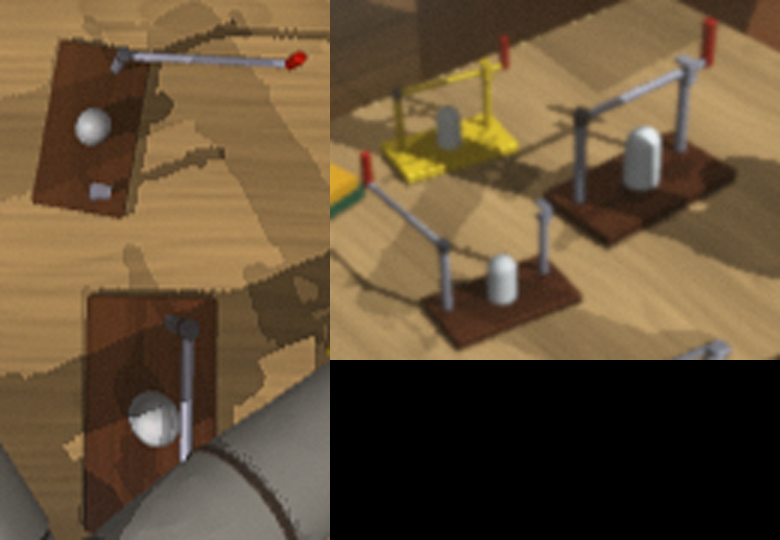

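The crop confirms it: the small dark stand (left panel, peg at crop ~(92,127)) is 100x180, its bar is open with a red grip at (295,60), and the big one is 137x250. Next I need the beaker axis and the gripper body's orientation.

```bash
cat >> h.py <<'E'
def load(): return pickle.load(open("cmd.pkl","rb"))
def save(p,M): pickle.dump((np.array(p,float),M),open("cmd.pkl","wb"))
def plan(p1,M1,base=None):
    p,M=base or load(); s=M.T@(np.array(p1)-p)/400; r=R.from_matrix(M.T@M1).as_rotvec()/np.pi
    print("slide",s.round(4).tolist(),"rot",r.round(4).tolist(),"dist",np.linalg.norm(s)*400,"deg",np.linalg.norm(r)*180)
def apply(s,r):
    p,M=load(); p2=p+M@(np.array(s)*400); M2=M@R.from_rotvec(np.array(r)*np.pi).as_matrix(); save(p2,M2); print("cmd",p2.round(1),R.from_matrix(M2).as_euler("xyz",degrees=True).round(2))
E
python3 - <<'E'
from h import *
M0=R.from_euler("xyz",[180,0,-161.104],degrees=True).as_matrix()
save([202.424,-591.29,292.25],M0); print(M0.round(3))
d=pickle.load(open("d0.pkl","rb"))
P=[]
for n,c in d.items():
    H=hsv(c); g=(H[...,0]>45)&(H[...,0]<75)&(H[...,1]>120)&(H[...,2]>50)
    m=[b for b in blobs(g,3) if b[1][0] in(320,134)][0][0]
    v,u=np.nonzero(m); hull=cv2.convexHull(np.c_[u,v].astype(np.float32)).reshape(-1,2)
    rc=cv2.minAreaRect(hull);print(n,rc)
    p=cloud(c,m); p=p[(p[:,2]<110)&(p[:,2]>30)];print(len(p)); P.append(p)
    print(n,"corners@70",onz(c,cv2.boxPoints(rc),70).round(1).tolist())
P=np.vstack(P)
# fit cylinder r=26.5 axis, pitch 20 down
from scipy.optimize import least_squares
def f(q):
    y=np.radians(q[3]);t=np.radians(20)
    a=np.array([np.cos(y)*np.cos(t),np.sin(y)*np.cos(t),-np.sin(t)])
    w=P-q[:3]; ax=w@a; rr=np.linalg.norm(w-np.outer(ax,a),axis=1)
    return np.r_[rr-26.5, (q[2]-58)*20]
for y0 in(60,90,120):
    s=least_squares(f,[487,190,58,y0],loss="soft_l1",f_scale=3);print(s.x.round(1),s.cost)
y,t=np.radians(s.x[3]),np.radians(20)
a=np.array([np.cos(y)*np.cos(t),np.sin(y)*np.cos(t),-np.sin(t)])
print("axial extent",np.percentile((P-s.x[:3])@a,[1,5,50,95,99]).round(1))
# gripper body
c=d["scene"];H=hsv(c)
m=np.zeros(H.shape[:2],bool);m[60:106,222:280]=True;m&=(H[...,2]<60)
p=cloud(c,m);q=(p-[202.424,-591.29,292.25])@M0; q=q[(abs(q)<200).all(1)]
print("tool-frame ext",len(q),np.percentile(q,[3,97],axis=0).round())
E
```

```text
[[-0.946 -0.324 -0.   ]
 [-0.324  0.946  0.   ]
 [-0.     0.    -1.   ]]
scene ((333.8932800292969, 262.3708190917969), (27.771944046020508, 14.733970642089844), 32.0053825378418)
386
scene corners@70 [[528.4, 158.2, 70.0], [469.5, 136.0, 70.0], [460.4, 228.0, 70.0], [517.6, 246.9, 70.0]]
top ((147.70770263671875, 187.73846435546875), (16.124515533447266, 27.535709381103516), 60.2551155090332)
395
top corners@70 [[487.9, 241.0, 70.0], [532.1, 168.0, 70.0], [488.6, 141.4, 70.0], [444.7, 214.3, 70.0]]
[489.3 191.   58.  117.1] 2291.3822414497913
[489.3 191.   58.  117.1] 2291.38224144731
[489.3 191.   58.  117.1] 2291.3822414684128
axial extent [-47.2 -43.6  -6.4  32.2  35.9]
tool-frame ext 1003 [[ -39.  -80. -126.]
 [  27.   95.   50.]]
```

Run:
```python
from h import *
from cell import *
c=camera("wrist");print(c["mount"].round(3),c["fx"],c["cx"],c["cy"])
plan([491,188,340],R.from_euler("xyz",[180,0,-63],degrees=True).as_matrix())
```

```text
[[ 1.0000e-03  9.7000e-01  2.4400e-01  6.5103e+01]
 [ 1.0000e+00 -1.0000e-03  0.0000e+00 -6.5000e-01]
 [ 0.0000e+00  2.4400e-01 -9.7000e-01 -9.1706e+01]
 [ 0.0000e+00  0.0000e+00  0.0000e+00  1.0000e+00]] 292.8908378023071 253.28384643791193 193.0663641371055
slide [-1.3135, 1.6096, -0.1194] rot [0.0, 0.0, -0.545] dist 832.375560895441 deg 98.10400000000001
```

Call:
servo_tool:
  jaw: [1,1,1,1,1,1,1,1]
  slide:
    - [-0.65,0.8,-0.12]
    - [-0.65,0.8,-0.12]
    - [-0.65,0.8,-0.12]
    - [-0.65,0.8,-0.12]
    - [-0.65,0.8,-0.12]
    - [-0.65,0.8,-0.12]
    - [-0.65,0.8,-0.12]
    - [-0.65,0.8,-0.12]
  delta_rot:
    - [0,0,-0.27]
    - [0,0,-0.27]
    - [0,0,-0.27]
    - [0,0,-0.27]
    - [0,0,-0.27]
    - [0,0,-0.27]
    - [0,0,-0.27]
    - [0,0,-0.27]

```text
time_s: 1.15
eef_pos: [345.4, -202.4, 340.8]
ee_rot: [-179.9, 0.0, -112.2]
contact_force: [0.2, -0.2, 1.1]
width: 87.2
gripper_force: 0.0
```

Run:
```python
from h import *
from cell import *
apply([-0.65,0.8,-0.12],[0,0,-0.27]);o=get_obs();print(o["eef_pos"],o["ee_rot"],o["joint_pos"])
plan([491,188,340],R.from_euler("xyz",[180,0,-63],degrees=True).as_matrix())
```

```text
cmd [ 344.8 -204.3  340.3] [-180.     0.  -112.5]
[ 345.38874712 -202.41908512  340.77647299] [-1.79916184e+02  3.76422015e-02 -1.12216106e+02] [-6.85589384e+00 -2.89793070e+00 -2.33229182e+01 -1.50502632e-02
 -6.94842197e+01 -1.53549767e+01]
slide [-1.0461, 0.0377, 0.0006] rot [-0.0, 0.0, -0.275] dist 418.6961893333333 deg 49.50400000000001
```

Call:
servo_tool:
  jaw: [1,1,1,1,1,1,1,1,1,1]
  slide:
    - [-0.99,0.04,0]
    - [-0.99,0.04,0]
    - [-0.99,0.04,0]
    - [-0.99,0.04,0]
    - [-0.99,0.04,0]
    - [-0.99,0.04,0]
    - [-0.99,0.04,0]
    - [-0.99,0.04,0]
    - [-0.99,0.04,0]
    - [-0.99,0.04,0]
  delta_rot:
    - [0,0,-0.275]
    - [0,0,-0.275]
    - [0,0,-0.275]
    - [0,0,-0.275]
    - [0,0,-0.275]
    - [0,0,-0.275]
    - [0,0,-0.275]
    - [0,0,-0.275]
    - [0,0,-0.275]
    - [0,0,-0.275]

```text
time_s: 2.4
eef_pos: [481.3, 166.1, 340.6]
ee_rot: [-180.0, 0.0, -63.1]
contact_force: [-0.2, -0.5, -0.6]
width: 86.8
gripper_force: 0.0
```

```bash
cat >> h.py <<'E'
def wrist(name):
    from cell import get_obs,camera
    o=get_obs();c=camera("wrist")
    T=np.eye(4);T[:3,:3]=R.from_euler("xyz",o["ee_rot"],degrees=True).as_matrix();T[:3,3]=o["eef_pos"]
    c["T"]=T@c["mount"]; cv2.imwrite(f"pics/{name}.png",c["pixels"][:,:,::-1]); pickle.dump(c,open(name+".pkl","wb"))
    print(o["eef_pos"].round(1),o["ee_rot"].round(2),o["joint_pos"].round(1),o["contact_force"].round(1));return c
E
python3 - <<'E'
from h import *
apply([-0.99,0.04,0],[0,0,-0.275])
c=wrist("w1")
H=hsv(c); g=(H[...,0]>45)&(H[...,0]<75)&(H[...,1]>110)&(H[...,2]>40)
m=blobs(g,1)[0][0]; v,u=np.nonzero(m); rc=cv2.minAreaRect(np.c_[u,v].astype(np.float32));print(rc)
P=cloud(c,m,c["T"]);P=P[(P[:,2]>25)&(P[:,2]<105)]
print(len(P),P[:,2].max(), onz(c,cv2.boxPoints(rc),65,c["T"]).round(1).tolist())
from scipy.optimize import least_squares
def ax(q): y=np.radians(q[3]);t=np.radians(q[4]);return np.array([np.cos(y)*np.cos(t),np.sin(y)*np.cos(t),-np.sin(t)])
def f(q):
    a=ax(q);w=P-q[:3]; s=w@a; rr=np.linalg.norm(w-np.outer(s,a),axis=1)
    return np.r_[rr-26.5,(q[4]-20)*3, (q[:2]-[491,188])@ax(q)[:2]*10]
s=least_squares(f,[491,188,58,117,20],loss="soft_l1",f_scale=1.5);q=s.x;print(q.round(1),s.cost)
print("axial",np.percentile((P-q[:3])@ax(q),[.5,2,50,98,99.5]).round(1))
E
```

```text
cmd [481.6 167.6 340.3] [180.   0. -63.]
[481.3 166.1 340.6] [-179.98    0.    -63.11] [ 37.3   8.8 -10.9  -0.  -70.4 -10.4] [-0.2 -0.5 -0.6]
((239.5, 183.5), (73.0, 41.0), 90.0)
2728 97.32734743547582 [[535.5, 155.8, 65.0], [490.0, 132.7, 65.0], [446.1, 217.9, 65.0], [494.5, 242.5, 65.0]]
[490.7 187.8  56.8 116.8  19.8] 7736.007194408777
axial [-44.  -43.8 -17.2  37.4  39.5]
```

View pics/w1.png

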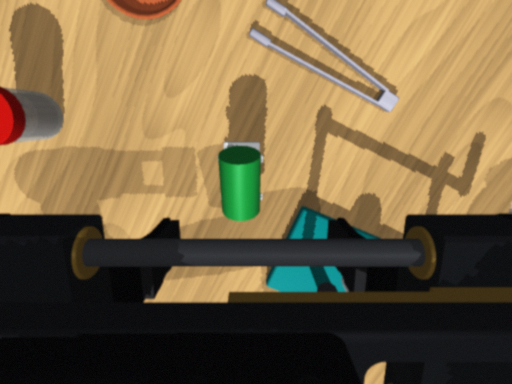

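Run:
```python
from h import *
from cell import get_obs
print(get_obs()["eef_pos"])
d=pickle.load(open("d0.pkl","rb"));c=d["scene"];H=hsv(c)
m=(H[...,0]>80)&(H[...,0]<100)&(H[...,1]>120);p=cloud(c,m);p=p[p[:,2]>80];print("turq high max x",np.percentile(p[:,0],99),np.percentile(p[:,1:],[1,99],axis=0))
M=R.from_euler("xyz",[180,0,-63.2],degrees=True).as_matrix()
plan([495.7,177.6,200],M);plan([495.7,177.6,112],M)
```

```text
[481.30741413 166.32870901 340.65384604]
turq high max x 367.0743809538922 [[215.56643587  82.14915855]
 [243.74158621 176.99687892]]
slide [-0.0062, -0.0428, 0.3506] rot [-0.0, 0.0, 0.0011] dist 141.31212677339573 deg 0.19599999999998355
slide [-0.0062, -0.0428, 0.5706] rot [-0.0, 0.0, 0.0011] dist 228.9041659149529 deg 0.19599999999998355
```

Call:
servo_tool:
  jaw: [1,1,1,1,1,1,1,1,1,1,1]
  slide:
    - [-0.006,-0.043,0.1]
    - [-0.006,-0.043,0.2]
    - [-0.006,-0.043,0.3]
    - [-0.006,-0.043,0.35]
    - [-0.006,-0.043,0.4]
    - [-0.006,-0.043,0.45]
    - [-0.006,-0.043,0.5]
    - [-0.006,-0.043,0.54]
    - [-0.006,-0.043,0.57]
    - [-0.006,-0.043,0.57]
    - [-0.006,-0.043,0.57]
  delta_rot:
    - [0,0,0]
    - [0,0,0]
    - [0,0,0]
    - [0,0,0]
    - [0,0,0]
    - [0,0,0]
    - [0,0,0]
    - [0,0,0]
    - [0,0,0]
    - [0,0,0]
    - [0,0,0]

```text
time_s: 3.82
eef_pos: [496.2, 177.7, 112.9]
ee_rot: [-179.9, 0.0, -63.0]
contact_force: [0.7, 0.2, 0.3]
width: 87.1
gripper_force: 0.0
```

Call:
servo_tool:
  jaw: [0.5,0.5,0.5,0.5,0.5,0.5]
  slide:
    - [0,0,0]
    - [0,0,0]
    - [0,0,0]
    - [0,0,0]
    - [0,0,0]
    - [0,0,0]
  delta_rot:
    - [0,0,0]
    - [0,0,0]
    - [0,0,0]
    - [0,0,0]
    - [0,0,0]
    - [0,0,0]
  grip_force: 15

```text
time_s: 4.58
eef_pos: [495.4, 177.4, 112.2]
ee_rot: [179.9, -0.0, -63.0]
contact_force: [-1.3, -0.3, 1.6]
width: 53.5
gripper_force: 15.0
```

Call:
servo_tool:
  jaw: [0.4,0.4,0.4,0.4,0.4,0.4,0.4,0.4]
  slide:
    - [0,0,-0.05]
    - [0,0,-0.12]
    - [0,0,-0.22]
    - [0,0,-0.33]
    - [0,0,-0.44]
    - [0,0,-0.5]
    - [0,0,-0.5]
    - [0,0,-0.5]
  delta_rot:
    - [0,0,0]
    - [0,0,0]
    - [0,0,0]
    - [0,0,0]
    - [0,0,0]
    - [0,0,0]
    - [0,0,0]
    - [0,0,0]
  grip_force: 20

```text
time_s: 5.58
eef_pos: [495.3, 177.4, 310.9]
ee_rot: [179.9, 0.0, -63.0]
contact_force: [0.4, 0.1, -1.7]
width: 53.6
gripper_force: 20.0
```

Run:
```python
from h import *
apply([-0.006,-0.043,0.57],[0,0,0]); p,M=load()
y,t=np.radians(116.8),np.radians(20)
a=np.array([np.cos(y)*np.cos(t),np.sin(y)*np.cos(t),-np.sin(t)]); ctr=np.array([491.5,186,57.5])
at=M.T@a; mt=M.T@(ctr+42.5*a-p); print("axis_t",at.round(3),"mouth_t",mt.round(1))
apply([0,0,-0.5],[0,0,0])
pickle.dump((at,mt),open("obj.pkl","wb"))
az=np.radians(-99)
# tool y horizontal, tool z = horizontal*cos + down*sin
h=np.array([np.cos(az),np.sin(az),0]); Z=np.array([0,0,1.])
# find frame: at in tool xz-plane approx
ty=at.copy();
e1=-at; e2=np.array([0,0,1.])-(e1@[0,0,1.])*e1; e2/=np.linalg.norm(e2); e3=np.cross(e1,e2)
f1=Z; f2=h; f3=np.cross(f1,f2)
Mf=np.c_[f1,f2,f3]@np.c_[e1,e2,e3].T
print(Mf.round(3)); pickle.dump(Mf,open("Mf.pkl","wb"))
seat=np.array([502,-238,15.]);pf=seat-Mf@mt;print("final tcp",pf)
plan(pf+[0,0,120],Mf)
c=wrist("w2");H=hsv(c); g=(H[...,0]>45)&(H[...,0]<75)&(H[...,1]>110)&(H[...,2]>40)
print([ (b[1],b[2].round()) for b in blobs(g,1)])
```

```text
cmd [495.8 177.6 112.3] [180.   0. -63.]
axis_t [-0.94  -0.003  0.342] mouth_t [-49.4  -0.1  69.3]
cmd [495.8 177.6 312.3] [180.   0. -63.]
[[-0.05  -0.988 -0.147]
 [-0.338  0.155 -0.928]
 [ 0.94   0.003 -0.342]]
final tcp [ 509.58668092 -190.38591416   85.10950289]
slide [0.8353, 0.3869, 0.2679] rot [-0.1226, 0.3751, 0.1732] dist 383.496039350392 deg 77.57027101029924
[495.3 177.4 310.9] [ 1.7988e+02  2.0000e-02 -6.3020e+01] [ 37.4  11.6 -11.5  -0.  -66.9 -10.4] [ 0.4  0.1 -1.7]
[(array([ 198,  176,  112,   64, 6180], dtype=int32), array([254., 210.]))]
```

Run:
```python
from h import *
p,M=load(); plan([475,-150,352],M)
```

```text
slide [0.7061, 0.4181, -0.0994] rot [0.0, 0.0, 0.0] dist 330.63960030830464 deg 0.0
```

Call:
servo_tool:
  jaw: [0.4,0.4,0.4,0.4,0.4,0.4,0.4,0.4,0.4]
  slide:
    - [0.06,0.03,-0.01]
    - [0.16,0.09,-0.05]
    - [0.3,0.18,-0.1]
    - [0.44,0.26,-0.1]
    - [0.57,0.34,-0.1]
    - [0.66,0.39,-0.1]
    - [0.7,0.42,-0.1]
    - [0.7,0.42,-0.1]
    - [0.7,0.42,-0.1]
  delta_rot:
    - [0,0,0]
    - [0,0,0]
    - [0,0,0]
    - [0,0,0]
    - [0,0,0]
    - [0,0,0]
    - [0,0,0]
    - [0,0,0]
    - [0,0,0]

```text
time_s: 6.75
eef_pos: [473.2, -147.8, 351.4]
ee_rot: [179.9, 0.1, -63.0]
contact_force: [0.3, -0.6, -1.0]
width: 53.4
gripper_force: 20.0
```

Run:
```python
from h import *
apply([0.7,0.42,-0.1],[0,0,0])
c=wrist("w3");T=c["T"];H=hsv(c)
P=cloud(c,np.ones(H.shape[:2],bool),T)
print("shelf z",np.median(P[abs(P[:,2])<10][:,2]))
w=(H[...,1]<60)&(H[...,2]>110)
for m,st,ce in blobs(w,6,30):
    p=cloud(c,m,T); 
    if len(p): print("white",st,ce.round(1),np.median(p,0).round(1),np.percentile(p[:,2],[2,98]).round(1),"@75",onz(c,ce,75,T).round(1))
br=(H[...,2]<120)&(H[...,1]>80)&((H[...,0]<14)|(H[...,0]>170))
for m,st,ce in blobs(br,4,500):
    p=cloud(c,m,T);pz=p[abs(p[:,2]-15)<5]
    if len(pz)>300: print("brown",st,cv2.minAreaRect(pz[:,:2].astype(np.float32)),np.median(pz[:,2]))
r=((H[...,0]<6)|(H[...,0]>174))&(H[...,1]>150)&(H[...,2]>60)
for m,st,ce in blobs(r,3,20):
    p=cloud(c,m,T);print("red",st,ce.round(1),np.median(p,0).round(1),"@140",onz(c,ce,140,T).round(1))
```

```text
cmd [ 473.2 -148.2  352.3] [180.   0. -63.]
[ 473.2 -147.8  351.4] [ 1.7992e+02  5.0000e-02 -6.2990e+01] [  1.5   7.1 -11.3  -0.  -71.7  25.6] [ 0.3 -0.6 -1. ]
shelf z -0.5520135132562132
white [  28   14   75   67 3741] [64.1 48.5] [ 771.8 -174.3   22.4] [ 0.1 45.1] @75 [[ 734.  -178.5   75. ]]
white [469 139  43  41 838] [498.9 154.8] [ 218.2 -307.8   88.8] [34.3 99.9] @75 [[ 209.5 -308.9   75. ]]
white [253  80  29  32 715] [267.3  95.9] [ 501.7 -239.2   70.2] [14.4 75.3] @75 [[ 501.6 -238.9   75. ]]
white [217   0  31  43 470] [231.2  21.6] [ 567.  -282.1  113.8] [109.5 119.5] @75 [[ 574.9 -291.    75. ]]
white [421 108  69   8 401] [456.2 111.9] [ 299.3 -321.    93.4] [ 24.2 138. ] @75 [[ 288.9 -326.8   75. ]]
white [309 108  33  23 344] [328.7 119.3] [ 431.2 -244.1  120.9] [  0.  122.7] @75 [[ 422.2 -248.9   75. ]]
brown [ 373   69  139  153 6272] ((208.2635040283203, -306.74725341796875), (136.3565216064453, 232.5298309326172), 89.48495483398438) 19.39398722782971
brown [ 197   27  138  107 3573] ((503.6658630371094, -245.496826171875), (90.504638671875, 173.62167358398438), 81.1374740600586) 14.370440569105654
brown [ 24 187  72  36 820] ((708.7686767578125, 39.140079498291016), (100.97930145263672, 40.219757080078125), 16.00180435180664) 14.803600706404097
```

View pics/w3.png

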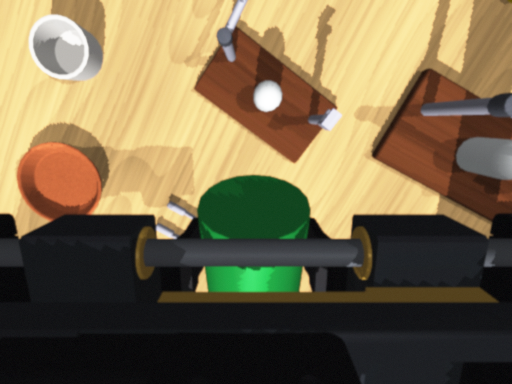

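Run:
```python
from h import *
c=pickle.load(open("w3.pkl","rb"));T=c["T"];H=hsv(c)
m=((H[...,1]<60)&(H[...,2]>110)); k=np.zeros_like(m);k[75:115,245:290]=1
p=cloud(c,m&k,T);q=p[p[:,2]>72];print("peg top",len(q),q.min(0),q.max(0),q.mean(0))
Mf=pickle.load(open("Mf.pkl","rb"));at,mt=pickle.load(open("obj.pkl","rb"))
pf=np.array([501.8,-239,15])-Mf@mt;print(pf)
plan(pf+[0,10,250],Mf)
```

```text
peg top 255 [ 489.94034516 -251.13015851   72.02481588] [ 512.40123535 -229.54266144   76.26475339] [ 501.22756796 -240.64815966   73.88996804]
[ 509.38668092 -191.38591416   85.10950289]
slide [0.1151, -0.0429, 0.0429] rot [-0.1226, 0.3751, 0.1732] dist 52.019699056023406 deg 77.57027101029924
```

Call:
servo_tool:
  jaw: [0.4,0.4,0.4,0.4,0.4,0.4,0.4,0.4,0.4,0.4,0.4]
  slide:
    - [0.01,0,0]
    - [0.03,-0.01,0.01]
    - [0.05,-0.02,0.02]
    - [0.07,-0.03,0.03]
    - [0.09,-0.04,0.04]
    - [0.115,-0.04,0.04]
    - [0.115,-0.04,0.04]
    - [0.115,-0.04,0.04]
    - [0.115,-0.04,0.04]
    - [0.115,-0.04,0.04]
    - [0.115,-0.04,0.04]
  delta_rot:
    - [-0.01,0.03,0.015]
    - [-0.025,0.075,0.035]
    - [-0.0409,0.125,0.0577]
    - [-0.0572,0.175,0.0808]
    - [-0.0735,0.225,0.1039]
    - [-0.0899,0.275,0.127]
    - [-0.1062,0.325,0.1501]
    - [-0.1226,0.375,0.173]
    - [-0.1226,0.375,0.173]
    - [-0.1226,0.375,0.173]
    - [-0.1226,0.375,0.173]

```text
time_s: 8.18
eef_pos: [508.3, -181.8, 337.3]
ee_rot: [179.7, -69.9, -98.6]
contact_force: [0.1, 0.0, 0.1]
width: 53.1
gripper_force: 20.0
```

Run:
```python
from h import *
from cell import *
apply([0.115,-0.04,0.04],[-0.1226,0.375,0.173]);p,M=load()
o=get_obs();print(o["eef_pos"],o["ee_rot"],o["joint_pos"].round(1),o["width"])
Mf=pickle.load(open("Mf.pkl","rb"));at,mt=pickle.load(open("obj.pkl","rb"))
pred=p+M@mt;print("pred mouth",pred,M@at,"pred base",pred-85*M@at)
P=[]
for n in("scene","top"):
    c=camera(n);cv2.imwrite(f"pics/{n}1.png",c["pixels"][:,:,::-1]);H=hsv(c)
    g=(H[...,0]>45)&(H[...,0]<75)&(H[...,1]>120)&(H[...,2]>40)
    for m,st,ce in blobs(g,3,30):
        q=cloud(c,m);print(n,st,np.median(q,0).round(1),np.percentile(q,[2,98],axis=0).round(1).tolist())
        if abs(np.median(q,0)[2]-250)<90: P.append(q)
P=np.vstack(P);P=P[np.linalg.norm(P-(pred-42*M@at),axis=1)<70]
from scipy.optimize import least_squares
def ax(q): a=np.array([q[2],q[3],-1]);return a/np.linalg.norm(a)
zc=pred[2]+42
def f(q):
    w=P-[q[0],q[1],zc];s=w@ax(q);rr=np.linalg.norm(w-np.outer(s,ax(q)),axis=1)
    return np.where(s<-41,0,rr-26.5)
s=least_squares(f,[pred[0],pred[1],0,0],loss="soft_l1",f_scale=2);q=s.x
print(len(P),"fit",q.round(3),"mouth",[q[0],q[1]]+42*q[2:],"z",P[:,2].min(),P[:,2].max())
```

```text
cmd [ 508.3 -181.9  336.3] [179.38 -69.99 -98.32]
[ 508.31983124 -181.79194811  337.26431016] [179.72668575 -69.85151755 -98.61810024] [ 11.9  19.5 -37.   61.9 -84.1 -58.7] 53.05481600003268
pred mouth [ 500.74624632 -229.49351755  266.13201628] [-4.75067417e-04  2.53799841e-04 -9.99999855e-01] pred base [ 500.78662705 -229.51509054  351.13200395]
scene [240 129  14   6  56] [ 500.  -232.6  353.5] [[479.2, -247.5, 350.8], [521.0, -216.5, 356.2]]
top [277 165  22  22 370] [ 500.5 -227.2  352.6] [[477.7, -251.7, 301.7], [525.9, -202.3, 357.2]]
top [341  87  25  32 318] [ 786.4 -455.3   38.2] [[732.6, -487.5, 32.3], [827.4, -420.5, 45.6]]Traceback (most recent call last):
  File "<stdin>", line 14, in <module>
    return _nx.concatenate(arrs, 0, dtype=dtype, casting=casting)
           ~~~~~~~~~~~~~~~^^^^^^^^^^^^^^^^^^^^^^^^^^^^^^^^^^^^^^^
ValueError: need at least one array to concatenate
```

Run:
```python
from h import *
p,M=load()
for dz in(0,-166,-220,-240,-250): print(dz);plan(p+[0.9,-10,dz],M)
```

```text
0
slide [0.0084, -0.0061, 0.0229] rot [0.0, 0.0, 0.0] dist 10.040418317978588 deg 0.0
-166
slide [-0.3816, -0.0076, 0.1649] rot [0.0, 0.0, 0.0] dist 166.3033673742056 deg 0.0
-220
slide [-0.5084, -0.0081, 0.2111] rot [0.0, 0.0, 0.0] dist 220.22899445804134 deg 0.0
-240
slide [-0.5554, -0.0083, 0.2282] rot [0.0, 0.0, 0.0] dist 240.20992902042994 deg 0.0
-250
slide [-0.5789, -0.0084, 0.2367] rot [0.0, 0.0, 0.0] dist 250.20153876425303 deg 0.0
```

View pics/scene1.png

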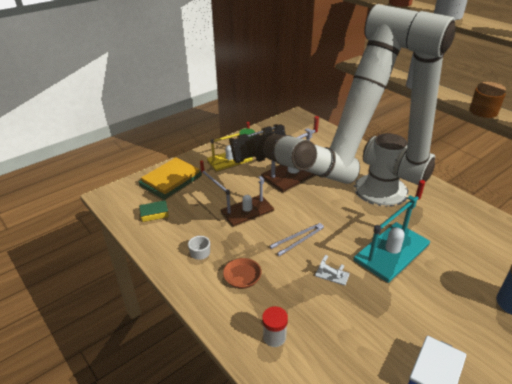

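Call:
servo_tool:
  jaw: [0.4,0.4,0.4,0.4,0.4,0.4,0.4,0.4]
  slide:
    - [0.008,-0.006,0.023]
    - [-0.08,-0.007,0.055]
    - [-0.18,-0.007,0.092]
    - [-0.28,-0.007,0.128]
    - [-0.34,-0.007,0.15]
    - [-0.3816,-0.0076,0.165]
    - [-0.3816,-0.0076,0.165]
    - [-0.3816,-0.0076,0.165]
  delta_rot:
    - [0,0,0]
    - [0,0,0]
    - [0,0,0]
    - [0,0,0]
    - [0,0,0]
    - [0,0,0]
    - [0,0,0]
    - [0,0,0]

```text
time_s: 9.28
eef_pos: [509.6, -192.0, 171.1]
ee_rot: [179.6, -70.0, -98.6]
contact_force: [-0.2, 0.9, -0.7]
width: 53.2
gripper_force: 20.0
```

Run:
```python
from h import *
from cell import *
apply([-0.3816,-0.0076,0.165],[0,0,0]);p,M=load()
o=get_obs();print(o["eef_pos"],o["ee_rot"],o["joint_pos"].round(1),o["contact_force"])
at,mt=pickle.load(open("obj.pkl","rb"));print("pred mouth cmd",p+M@mt)
for n in("scene","top"):
    c=camera(n);H=hsv(c);g=(H[...,0]>45)&(H[...,0]<75)&(H[...,1]>120)&(H[...,2]>40)
    for m,st,ce in blobs(g,3,20):
        q=cloud(c,m)
        if np.linalg.norm(np.median(q,0)[:2]-[501,-239])>60: continue
        b=q[q[:,2]>np.percentile(q[:,2],90)-6]
        A=np.linalg.lstsq(np.c_[b[:,:2]-b[:,:2].mean(0),np.ones(len(b))],b[:,2],rcond=None)[0]
        v,u=np.nonzero(m);print(n,st,"z",np.median(b[:,2]),"ext",b.min(0).round(1),b.max(0).round(1),"mid",((b.min(0)+b.max(0))/2).round(1),"slopes",A[:2].round(3))
    s=(300,150,215,235) if n=="scene" else (240,150,330,230)
    if n=="scene": s=(200,130,300,225)
    cv2.imwrite(f"pics/{n}2.png",cv2.resize(c["pixels"][s[1]:s[3],s[0]:s[2],::-1],None,fx=5,fy=5,interpolation=cv2.INTER_CUBIC))
```

```text
cmd [ 509.2 -191.9  170.2] [179.38 -69.99 -98.32]
[ 509.58956724 -192.03803311  171.07595323] [179.64416666 -69.97450251 -98.5810316 ] [  9.2  33.1 -44.8  68.2 -74.1 -78. ] [-0.23484594  0.94103047 -0.7368094 ]
pred mouth cmd [ 501.62391104 -239.5345628   100.11208279]
scene [239 169  13   7  68] z 187.7374516094249 ext [ 483.  -262.6  183.7] [ 543.9 -196.   214.7] mid [ 513.5 -229.3  199.2] slopes [0.141 0.19 ]
top [278 172  19  20 285] z 187.7846306693184 ext [ 479.  -261.5  184.6] [ 528.4 -212.3  195. ] mid [ 503.7 -236.9  189.8] slopes [0.015 0.004]
```

View pics/scene2.png

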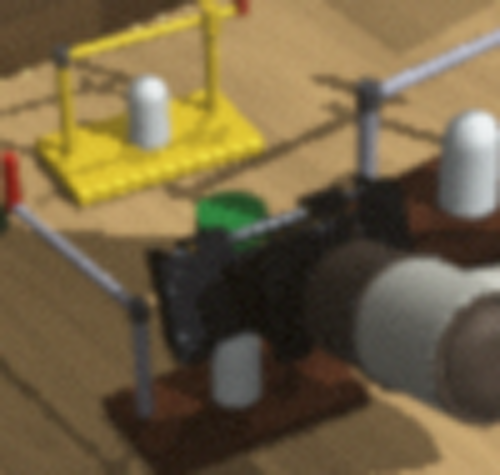

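Run:
```python
from h import *
p,M=load()
for dz in(0,-25,-40,-70,-80,-86): plan(p+[-1,-1.5,dz],M)
```

```text
slide [0.0014, 0.0019, 0.0038] rot [0.0, 0.0, 0.0] dist 1.8027756377319948 deg 0.0
slide [-0.0573, 0.0017, 0.0252] rot [0.0, 0.0, 0.0] dist 25.064915718988562 deg 0.0
slide [-0.0926, 0.0015, 0.0381] rot [0.0, 0.0, 0.0] dist 40.04060439104285 deg 0.0
slide [-0.163, 0.0012, 0.0637] rot [0.0, 0.0, 0.0] dist 70.02321043768274 deg 0.0
slide [-0.1865, 0.0011, 0.0723] rot [0.0, 0.0, 0.0] dist 80.02030992191919 deg 0.0
slide [-0.2006, 0.0011, 0.0774] rot [0.0, 0.0, 0.0] dist 86.01889327351289 deg 0.0
```

Call:
servo_tool:
  jaw: [0.4,0.4,0.4,0.4,0.4,0.4,0.4]
  slide:
    - [0.0014,0.002,0.004]
    - [-0.03,0.002,0.0153]
    - [-0.0573,0.0017,0.025]
    - [-0.075,0.0016,0.0317]
    - [-0.0926,0.0015,0.038]
    - [-0.0926,0.0015,0.038]
    - [-0.0926,0.0015,0.038]
  delta_rot:
    - [0,0,0]
    - [0,0,0]
    - [0,0,0]
    - [0,0,0]
    - [0,0,0]
    - [0,0,0]
    - [0,0,0]

```text
time_s: 10.25
eef_pos: [508.3, -193.4, 130.3]
ee_rot: [179.4, -70.0, -98.3]
contact_force: [0.1, 0.1, -0.6]
width: 53.0
gripper_force: 20.0
```

Run:
```python
from h import *
from cell import *
apply([-0.0926,0.0015,0.038],[0,0,0]);p,M=load();o=get_obs();print(o["eef_pos"],o["contact_force"],o["ft_torque"])
for dz in(-30,-40,-43,-46): plan(p+[0,0,dz],M)
```

```text
cmd [ 508.2 -193.4  130.2] [179.38 -69.99 -98.32]
[ 508.33579921 -193.38339923  130.30781911] [ 0.11898343  0.08247931 -0.56998631] [ 2.05560485 -0.2461771  -0.00822728]
slide [-0.0705, -0.0003, 0.0257] rot [0.0, 0.0, 0.0] dist 30.000000000000004 deg 0.0
slide [-0.094, -0.0004, 0.0342] rot [0.0, 0.0, 0.0] dist 40.0 deg 0.0
slide [-0.101, -0.0004, 0.0368] rot [0.0, 0.0, 0.0] dist 43.0 deg 0.0
slide [-0.1081, -0.0004, 0.0394] rot [0.0, 0.0, 0.0] dist 46.0 deg 0.0
```

Mouth now about 15 mm down over the peg with no contact. Continuing down.

Call:
servo_tool:
  jaw: [0.4,0.4,0.4,0.4,0.4,0.4,0.4,0.4]
  slide:
    - [-0.025,0,0.009]
    - [-0.05,0,0.0182]
    - [-0.0705,0,0.0257]
    - [-0.08,0,0.0291]
    - [-0.0885,0,0.0322]
    - [-0.094,0,0.0342]
    - [-0.094,0,0.0342]
    - [-0.094,0,0.0342]
  delta_rot:
    - [0,0,0]
    - [0,0,0]
    - [0,0,0]
    - [0,0,0]
    - [0,0,0]
    - [0,0,0]
    - [0,0,0]
    - [0,0,0]

```text
time_s: 11.25
eef_pos: [508.1, -193.4, 90.4]
ee_rot: [179.4, -70.0, -98.4]
contact_force: [-0.2, 0.8, -0.3]
width: 53.2
gripper_force: 20.0
```

Run:
```python
from h import *
from cell import *
apply([-0.094,0,0.0342],[0,0,0]);p,M=load();o=get_obs();print(o["eef_pos"],o["contact_force"],o["ft_torque"])
for dz in(-2,-4,-6,-8): plan(p+[0,0,dz],M)
c=camera("top");H=hsv(c);g=(H[...,0]>45)&(H[...,0]<75)&(H[...,1]>120)&(H[...,2]>40)
for m,st,ce in blobs(g,3,20):
    q=cloud(c,m);print(st,np.median(q,0))
```

```text
cmd [ 508.1 -193.4   90.2] [179.38 -69.99 -98.32]
[ 508.14804761 -193.35077496   90.39850893] [-0.20879574  0.8322902  -0.33482727] [ 1.99487682 -0.18913224  0.03383909]
slide [-0.0047, -0.0, 0.0017] rot [0.0, 0.0, 0.0] dist 2.0 deg 0.0
slide [-0.0094, -0.0, 0.0034] rot [0.0, 0.0, 0.0] dist 4.0 deg 0.0
slide [-0.0141, -0.0001, 0.0051] rot [0.0, 0.0, 0.0] dist 6.0 deg 0.0
slide [-0.0188, -0.0001, 0.0068] rot [0.0, 0.0, 0.0] dist 8.0 deg 0.0
[277 176  19  18 248] [ 501.17609142 -237.62524591  105.32091283]
[342  86  24  34 166] [ 801.23802075 -464.13677661   39.19008776]
```

Call:
servo_tool:
  jaw: [0.4,0.4,0.4,0.4]
  slide:
    - [-0.0047,0,0.0017]
    - [-0.0094,0,0.0034]
    - [-0.0117,0,0.0043]
    - [-0.0117,0,0.0043]
  delta_rot:
    - [0,0,0]
    - [0,0,0]
    - [0,0,0]
    - [0,0,0]

```text
time_s: 11.8
eef_pos: [508.1, -193.5, 86.4]
ee_rot: [179.5, -70.2, -98.4]
contact_force: [-1.4, 2.5, 5.2]
width: 53.2
gripper_force: 20.0
```

Call:
servo_tool:
  jaw: [0.4,0.4,0.4]
  slide:
    - [-0.0024,0,0.0009]
    - [-0.0047,0,0.0017]
    - [-0.0047,0,0.0017]
  delta_rot:
    - [0,0,0]
    - [0,0,0]
    - [0,0,0]
  grip_force: 8

```text
time_s: 12.18
eef_pos: [508.1, -193.6, 86.0]
ee_rot: [179.6, -70.4, -98.6]
contact_force: [-2.8, 4.5, 11.2]
width: 53.8
gripper_force: 8.0
```

Call:
servo_tool:
  jaw: [0.76,0.76,0.76,0.76,0.76]
  slide:
    - [0,0,0]
    - [0,0,0]
    - [0,0,0]
    - [0,0,0]
    - [0,0,0]
  delta_rot:
    - [0,0,0]
    - [0,0,0]
    - [0,0,0]
    - [0,0,0]
    - [0,0,0]

```text
time_s: 12.8
eef_pos: [508.0, -193.4, 83.1]
ee_rot: [179.4, -70.0, -98.3]
contact_force: [-0.5, -0.5, -0.7]
width: 65.9
gripper_force: 0.0
```

Call:
servo_tool:
  jaw: [0.76,0.76,0.76,0.76,0.76,0.76,0.76]
  slide:
    - [0,0,-0.03]
    - [0,0,-0.08]
    - [0,0,-0.16]
    - [0,0,-0.25]
    - [0,0,-0.3]
    - [0,0,-0.3]
    - [0,0,-0.3]
  delta_rot:
    - [0,0,0]
    - [0,0,0]
    - [0,0,0]
    - [0,0,0]
    - [0,0,0]
    - [0,0,0]
    - [0,0,0]

```text
time_s: 13.68
eef_pos: [525.3, -82.1, 124.2]
ee_rot: [179.3, -70.0, -98.3]
contact_force: [0.4, 0.6, -0.2]
width: 66.2
gripper_force: 0.0
```

Run:
```python
from h import *
from cell import *
for s,r in(([-0.0117,0,0.0043],[0,0,0]),([-0.0047,0,0.0017],[0,0,0]),([0,0,-0.3],[0,0,0])): apply(s,r)
p,M=load();o=get_obs();print(o["eef_pos"],o["joint_pos"].round(1),o["contact_force"])
seat=np.array([501.5,-239.8]);az=np.radians(-99);X=np.array([np.cos(az),np.sin(az)]);Y=np.array([-X[1],X[0]])
hinge=seat+15*X+70*Y;print("hinge",hinge)
for n in("scene","top"):
    c=camera(n);H=hsv(c);g=(H[...,0]>45)&(H[...,0]<75)&(H[...,1]>120)&(H[...,2]>40)
    for m,st,ce in blobs(g,3,20):
        q=cloud(c,m)
        if np.linalg.norm(np.median(q,0)[:2]-[501,-239])>60: continue
        t=q[q[:,2]>95];A=np.linalg.lstsq(np.c_[t[:,:2]-t[:,:2].mean(0),np.ones(len(t))],t[:,2],rcond=None)[0]
        print(n,st,"z",np.percentile(q[:,2],[2,50,98]).round(1),"mid",((t.min(0)+t.max(0))/2).round(1),"slope",A[:2].round(3))
    r=((H[...,0]<6)|(H[...,0]>174))&(H[...,1]>150)&(H[...,2]>80)
    for m,st,ce in blobs(r,8,8):
        e=onz(c,ce,140)[0]
        if np.linalg.norm(e[:2]-hinge)<220: q=cloud(c,m);print(n,"red",st,e,np.median(q,0).round(1),np.linalg.norm(e[:2]-hinge))
# over pin: intermediate high
plan([540,-80,330],R.from_euler("xyz",[180,0,-98],degrees=True).as_matrix())
```

```text
cmd [ 508.1 -193.4   85.2] [179.38 -69.99 -98.32]
cmd [ 508.1 -193.4   83.2] [179.38 -69.99 -98.32]
cmd [525.7 -82.  124.3] [179.38 -69.99 -98.32]
[525.29350623 -82.07914694 124.15559606] [ 22.9  39.8 -39.4  55.3 -75.9 -80.3] [ 0.35298748  0.5631857  -0.20380895]
hinge [ 568.29166687 -265.56573766]
scene [240 187  14  26 231] z [ 27.5  88.3 106.4] mid [ 503.3 -235.3  102.2] slope [-0.007 -0.043]
top [278 177  17  18 248] z [ 52.1 101.8 108. ] mid [ 501.6 -238.1  102.5] slope [0.019 0.001]
top red [353 162   4   5  15] [ 564.97341468 -438.93190612  140.        ] [ 562.1 -435.   157.8] 173.3979214507595
slide [0.4797, -0.0327, -0.1859] rot [0.0041, -0.3888, -0.0037] dist 206.21461001539024 deg 69.99347135927462
```

Call:
servo_tool:
  jaw: [0.76,0.76,0.76,0.76,0.76,0.76,0.76,0.76,0.76,0.76]
  slide:
    - [0.06,-0.004,-0.023]
    - [0.12,-0.008,-0.047]
    - [0.18,-0.012,-0.07]
    - [0.25,-0.017,-0.097]
    - [0.32,-0.022,-0.124]
    - [0.4,-0.027,-0.155]
    - [0.48,-0.033,-0.186]
    - [0.48,-0.033,-0.186]
    - [0.48,-0.033,-0.186]
    - [0.48,-0.033,-0.186]
  delta_rot:
    - [0,-0.05,0]
    - [0,-0.1,0]
    - [0,-0.15,0]
    - [0,-0.2,0]
    - [0,-0.25,0]
    - [0.002,-0.3,-0.002]
    - [0.003,-0.35,-0.003]
    - [0.004,-0.389,-0.004]
    - [0.004,-0.389,-0.004]
    - [0.004,-0.389,-0.004]

```text
time_s: 15.02
eef_pos: [539.4, -80.4, 328.9]
ee_rot: [179.8, -0.1, -98.0]
contact_force: [-0.0, 0.7, -0.7]
width: 66.3
gripper_force: 0.0
```

Run:
```python
from h import *
from cell import *
apply([0.48,-0.033,-0.186],[0.004,-0.389,-0.004]);o=get_obs();print(o["eef_pos"],o["ee_rot"],o["joint_pos"].round(1))
plan([559,-375,320],R.from_euler("xyz",[180,0,-92],degrees=True).as_matrix())
```

```text
cmd [540.1 -80.  330.1] [ 1.7995e+02  3.0000e-02 -9.7970e+01]
[539.36604487 -80.44554786 328.85543413] [ 1.79785405e+02 -1.13682462e-01 -9.80042388e+01] [  8.6  12.9  -7.3   0.1 -70.  -16.6]
slide [0.7238, -0.149, 0.0247] rot [0.0003, 0.0002, -0.0331] dist 295.76491420721123 deg 5.966715148200681
```

Call:
servo_tool:
  jaw: [0.5,0.5,0.5,0.5,0.5,0.5,0.5,0.5]
  slide:
    - [0.1,-0.02,0.003]
    - [0.24,-0.05,0.008]
    - [0.39,-0.08,0.013]
    - [0.54,-0.11,0.018]
    - [0.66,-0.135,0.022]
    - [0.724,-0.149,0.025]
    - [0.724,-0.149,0.025]
    - [0.724,-0.149,0.025]
  delta_rot:
    - [0,0,-0.005]
    - [0,0,-0.01]
    - [0,0,-0.015]
    - [0,0,-0.02]
    - [0,0,-0.028]
    - [0,0,-0.033]
    - [0,0,-0.033]
    - [0,0,-0.033]

```text
time_s: 16.02
eef_pos: [559.0, -374.1, 318.7]
ee_rot: [179.8, 0.1, -92.0]
contact_force: [-0.5, 0.6, -0.1]
width: 43.3
gripper_force: 0.0
```

Run:
```python
from h import *
apply([0.724,-0.149,0.025],[0,0,-0.033])
c=wrist("w4");T=c["T"];H=hsv(c)
r=((H[...,0]<6)|(H[...,0]>174))&(H[...,1]>150)&(H[...,2]>50)
for m,st,ce in blobs(r,3,20):
    p=cloud(c,m,T);t=p[p[:,2]>152];print("red",st,ce,np.median(p,0).round(1),np.percentile(p[:,2],[2,98]),"top",len(t),t.mean(0) if len(t) else 0,((t.min(0)+t.max(0))/2) if len(t) else 0)
```

```text
cmd [ 559.  -375.1  319.9] [ 1.7996e+02  4.0000e-02 -9.2030e+01]
[ 559.  -374.1  318.7] [ 1.798e+02  6.000e-02 -9.198e+01] [-20.   26.   10.5   0.  -74.7  18.1] [-0.5  0.6 -0.1]
red [240 117  15  15 174] [247.01724138 123.97126437] [ 563.  -436.8  155.1] [153.47645463 156.56856274] top 173 [ 562.96307321 -436.87029964  155.04534302] [ 563.00445849 -436.85054814  154.59501556]
```

View pics/w4.png

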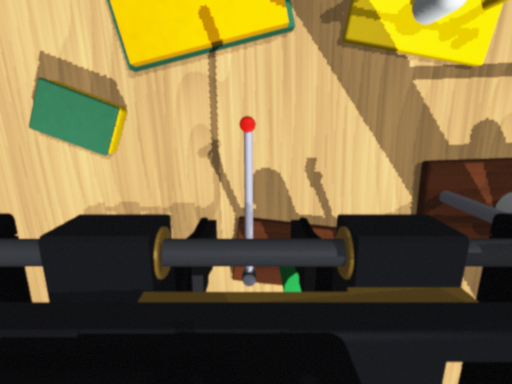

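The pin is at pixel (247,124), giving (563,-437), 171 mm from the hinge, so it agrees. Next I descend and grip.

Run:
```python
from h import *
M=R.from_euler("xyz",[180,0,-91.8],degrees=True).as_matrix()
plan([563,-436.7,260],M);plan([563,-436.7,195],M)
```

```text
slide [0.1537, -0.0155, 0.1496] rot [0.0002, 0.0002, -0.0013] dist 86.0294258336116 deg 0.23374913830874516
slide [0.1538, -0.0157, 0.3121] rot [0.0002, 0.0002, -0.0013] dist 139.3259854031852 deg 0.23374913830874516
```

Call:
servo_tool:
  jaw: [0.5,0.5,0.5,0.5,0.5,0.5,0.5,0.5]
  slide:
    - [0.07,-0.007,0.05]
    - [0.154,-0.0156,0.1]
    - [0.154,-0.0156,0.15]
    - [0.154,-0.0156,0.2]
    - [0.154,-0.0156,0.26]
    - [0.154,-0.0156,0.312]
    - [0.154,-0.0156,0.312]
    - [0.154,-0.0156,0.312]
  delta_rot:
    - [0,0,0]
    - [0,0,0]
    - [0,0,0]
    - [0,0,0]
    - [0,0,0]
    - [0,0,0]
    - [0,0,0]
    - [0,0,0]

```text
time_s: 17.08
eef_pos: [563.8, -436.3, 196.4]
ee_rot: [-180.0, -0.0, -91.9]
contact_force: [0.4, -0.1, -0.1]
width: 43.1
gripper_force: 0.0
```

Call:
servo_tool:
  jaw: [0.1,0.1,0.1,0.1,0.1,0.1]
  slide:
    - [0,0,0]
    - [0,0,0]
    - [0,0,0]
    - [0,0,0]
    - [0,0,0]
    - [0,0,0]
  delta_rot:
    - [0,0,0]
    - [0,0,0]
    - [0,0,0]
    - [0,0,0]
    - [0,0,0]
    - [0,0,0]
  grip_force: 6

```text
time_s: 17.82
eef_pos: [562.9, -436.9, 195.2]
ee_rot: [180.0, 0.0, -92.0]
contact_force: [-1.1, 0.4, 1.7]
width: 13.7
gripper_force: 6.0
```

Run:
```python
from h import *
from cell import *
apply([0.154,-0.0156,0.312],[0,0,0]);p,M=load();o=get_obs();print(o["eef_pos"],o["contact_force"],o["width"],o["gripper_force"])
h=np.array([568.3,-266.2]);r=170.4
yaw0=-92.0
for d in range(0,100,9):
    th=np.radians(-91.8-d); t=[*(h+r*np.array([np.cos(th),np.sin(th)])),p[2]]
    print(d,end=" ");plan(t,R.from_euler("xyz",[180,0,yaw0-d],degrees=True).as_matrix())
```

```text
cmd [ 563.  -436.8  195. ] [ 1.7996e+02  4.0000e-02 -9.2030e+01]
[ 562.90709318 -436.86823929  195.20133499] [-1.07004474  0.36486853  1.6941347 ] 13.659028080248186 5.999661722453311
0 slide [-0.0006, 0.0001, 0.0] rot [0.0002, 0.0002, -0.0001] dist 0.24907051138712075 deg 0.0637601171129179
9 slide [-0.0056, 0.0667, 0.0001] rot [0.0003, 0.0002, 0.0499] dist 26.789362299531533 deg 8.97375392201402
18 slide [-0.0209, 0.1318, 0.0001] rot [0.0003, 0.0002, 0.0999] dist 53.381794597845996 deg 17.973659607011136
27 slide [-0.0463, 0.1937, 0.0002] rot [0.0003, 0.0002, 0.1499] dist 79.64549349938956 deg 26.973627970610004
36 slide [-0.081, 0.2508, 0.0002] rot [0.0003, 0.0001, 0.1999] dist 105.41824880776731 deg 35.973611967152024
45 slide [-0.1242, 0.3018, 0.0003] rot [0.0003, 0.0001, 0.2499] dist 130.54110536985232 deg 44.9736022086234
54 slide [-0.1749, 0.3454, 0.0004] rot [0.0003, 0.0001, 0.2999] dist 154.85915308406172 deg 53.973595568006914
63 slide [-0.2317, 0.3806, 0.0004] rot [0.0003, 0.0001, 0.3499] dist 178.2224547351598 deg 62.97359070522635
72 slide [-0.2934, 0.4064, 0.0005] rot [0.0003, 0.0, 0.3999] dist 200.48696357390705 deg 71.97358694984466
81 slide [-0.3583, 0.4222, 0.0006] rot [0.0004, 0.0, 0.4499] dist 221.51540912661235 deg 80.97358392885926
90 slide [-0.4249, 0.4278, 0.0006] rot [0.0004, -0.0, 0.4999] dist 241.17814259467636 deg 89.97358141787129
99 slide [-0.4916, 0.4228, 0.0007] rot [0.0004, -0.0, 0.5499] dist 259.3539357630544 deg 98.97357927344159
```

Call:
servo_tool:
  jaw: [0.1,0.1,0.1,0.1,0.1,0.1,0.1,0.1,0.1,0.1,0.1,0.1,0.1,0.1,0.1,0.1,0.1,0.1,0.1,0.1]
  slide:
    - [-0.002,0.0334,0]
    - [-0.0056,0.0667,0]
    - [-0.012,0.0995,0]
    - [-0.0209,0.1318,0]
    - [-0.033,0.163,0]
    - [-0.0463,0.1937,0]
    - [-0.063,0.2226,0]
    - [-0.081,0.2508,0]
    - [-0.102,0.2767,0]
    - [-0.1242,0.3018,0]
    - [-0.149,0.324,0]
    - [-0.1749,0.3454,0]
    - [-0.203,0.3635,0]
    - [-0.2317,0.3806,0]
    - [-0.2625,0.394,0]
    - [-0.2934,0.4064,0]
    - [-0.326,0.4147,0]
    - [-0.3583,0.4222,0]
    - [-0.392,0.4255,0]
    - [-0.392,0.4255,0]
  delta_rot:
    - [0,0,0.025]
    - [0,0,0.05]
    - [0,0,0.075]
    - [0,0,0.1]
    - [0,0,0.125]
    - [0,0,0.15]
    - [0,0,0.175]
    - [0,0,0.2]
    - [0,0,0.225]
    - [0,0,0.25]
    - [0,0,0.275]
    - [0,0,0.3]
    - [0,0,0.325]
    - [0,0,0.35]
    - [0,0,0.375]
    - [0,0,0.4]
    - [0,0,0.425]
    - [0,0,0.45]
    - [0,0,0.475]
    - [0,0,0.475]

```text
time_s: 20.32
eef_pos: [397.4, -273.4, 195.1]
ee_rot: [179.9, -0.2, -177.4]
contact_force: [-3.5, -0.3, 0.0]
width: 14.0
gripper_force: 6.0
```

Run:
```python
from h import *
from cell import *
apply([-0.392,0.4255,0],[0,0,0.475]);p,M=load();o=get_obs();print(o["eef_pos"],o["ee_rot"],o["contact_force"],o["width"],o["joint_pos"].round(1))
h=np.array([568.3,-266.2]);e=o["eef_pos"][:2]-h;print(np.linalg.norm(e),np.degrees(np.arctan2(e[1],e[0]))%360)
r=170.4
for a in(180,177,174,171,170,169,168):
    th=np.radians(a); print(a,end=" ");plan([*(h+r*np.array([np.cos(th),np.sin(th)])),p[2]],R.from_euler("xyz",[180,0,a],degrees=True).as_matrix())
c=camera("top");cv2.imwrite("pics/top3.png",cv2.resize(c["pixels"][140:240,240:370,::-1],None,fx=5,fy=5))
```

```text
cmd [ 398.4 -274.   195.3] [ 1.7996e+02 -4.0000e-02 -1.7753e+02]
[ 397.37532979 -273.40242546  195.14642479] [ 1.79903862e+02 -1.67169499e-01 -1.77437587e+02] [-3.47468564 -0.25570935  0.01462755] 13.960276267402985 [-15.2  14.1 -26.9  -0.1 -49.2 -72.2]
171.0763508510632 182.41290267728277
180 slide [0.0005, 0.0196, 0.0] rot [0.0002, -0.0002, 0.0137] dist 7.861044542215309 deg 2.474247044371582
177 slide [-0.0011, 0.0419, 0.0] rot [0.0002, -0.0002, 0.0304] dist 16.764273954975746 deg 5.473874014532397
174 slide [-0.0038, 0.064, 0.0] rot [0.0002, -0.0002, 0.0471] dist 25.658728641341387 deg 8.47376501194047
171 slide [-0.0077, 0.086, 0.0001] rot [0.0002, -0.0002, 0.0637] dist 34.536215921712596 deg 11.473712942481018
170 slide [-0.0092, 0.0933, 0.0001] rot [0.0002, -0.0002, 0.0693] dist 37.49047992022527 deg 12.47370113798125
169 slide [-0.0109, 0.1005, 0.0001] rot [0.0002, -0.0002, 0.0749] dist 40.44190835796318 deg 13.473691079327805
168 slide [-0.0127, 0.1077, 0.0001] rot [0.0002, -0.0003, 0.0804] dist 43.39027249630402 deg 14.473682404653223
```

Swinging well at low force. Next I move to the closed angle, watching the force.

Call:
servo_tool:
  jaw: [0.1,0.1,0.1,0.1,0.1,0.1,0.1,0.1]
  slide:
    - [0,0.02,0]
    - [-0.001,0.042,0]
    - [-0.003,0.053,0]
    - [-0.0038,0.064,0]
    - [-0.006,0.075,0]
    - [-0.0077,0.086,0]
    - [-0.0077,0.086,0]
    - [-0.0077,0.086,0]
  delta_rot:
    - [0,0,0.015]
    - [0,0,0.03]
    - [0,0,0.038]
    - [0,0,0.047]
    - [0,0,0.055]
    - [0,0,0.064]
    - [0,0,0.064]
    - [0,0,0.064]

```text
time_s: 21.38
eef_pos: [399.4, -239.9, 195.1]
ee_rot: [-180.0, -0.2, 171.0]
contact_force: [-4.1, -1.8, 1.5]
width: 13.4
gripper_force: 6.0
```

Call:
servo_tool:
  jaw: [0.1,0.1,0.1,0.1]
  slide:
    - [0,0.005,0]
    - [0,0.01,0]
    - [0,0.01,0]
    - [0,0.01,0]
  delta_rot:
    - [0,0,0]
    - [0,0,0]
    - [0,0,0]
    - [0,0,0]

```text
time_s: 21.88
eef_pos: [399.8, -237.4, 195.2]
ee_rot: [-179.8, -0.2, 171.0]
contact_force: [-4.7, -11.5, -0.9]
width: 18.0
gripper_force: 6.0
```

Run:
```python
from h import *
from cell import *
apply([-0.0077,0.086,0],[0,0,0.064]);apply([0,0.01,0],[0,0,0]);o=get_obs();print(o["eef_pos"],o["contact_force"],o["width"])
h=np.array([568.3,-266.2]);e=o["eef_pos"][:2]-h;print(np.linalg.norm(e),np.degrees(np.arctan2(e[1],e[0]))%360)
```

```text
cmd [ 400.  -239.5  195.3] [ 1.7997e+02 -5.0000e-02  1.7095e+02]
cmd [ 400.6 -235.6  195.3] [ 1.7997e+02 -5.0000e-02  1.7095e+02]
[ 399.78046058 -237.39447742  195.16828431] [ -4.70386531 -11.54653533  -0.91013411] 17.973839134034577
170.96371924557786 170.30001645758688
```

Call:
servo_tool:
  jaw: [0.1,0.1,0.1,0.1]
  slide:
    - [0,0,0]
    - [0,0,0]
    - [0,0,0]
    - [0,0,0]
  delta_rot:
    - [0,0,0]
    - [0,0,0]
    - [0,0,0]
    - [0,0,0]
  grip_force: 20

```text
time_s: 22.38
eef_pos: [399.5, -238.9, 195.2]
ee_rot: [-179.7, -0.2, 171.0]
contact_force: [-6.4, -19.8, -4.6]
width: 13.5
gripper_force: 20.0
```

Call:
servo_tool:
  jaw: [0.4,0.4,0.4,0.4]
  slide:
    - [0,-0.008,0]
    - [0,-0.008,0]
    - [0,-0.008,0]
    - [0,-0.008,0]
  delta_rot:
    - [0,0,0]
    - [0,0,0]
    - [0,0,0]
    - [0,0,0]

```text
time_s: 22.88
eef_pos: [400.7, -238.4, 195.5]
ee_rot: [180.0, 0.0, 171.0]
contact_force: [0.4, 0.7, 0.9]
width: 34.2
gripper_force: 0.0
```

Call:
servo_tool:
  jaw: [0.4,0.4,0.4,0.4,0.4,0.4,0.4,0.4,0.4,0.4]
  slide:
    - [0,0,-0.08]
    - [0,0,-0.16]
    - [-0.1,0,-0.3]
    - [0.1,0,-0.35]
    - [0.2,0,-0.35]
    - [0.2,0,-0.35]
    - [0.2,0,-0.35]
    - [0.2,0,-0.35]
    - [0.2,0,-0.35]
    - [0.2,0,-0.35]
  delta_rot:
    - [0,0,0]
    - [0,0,0]
    - [0,0,0]
    - [0,0,0]
    - [0,0,0]
    - [0,0,0]
    - [0,0,0]
    - [0,0,0]
    - [0,0,0]
    - [0,0,0]

```text
time_s: 24.12
eef_pos: [321.7, -226.3, 335.0]
ee_rot: [180.0, -0.1, 171.0]
contact_force: [-0.1, 0.7, 0.9]
width: 34.6
gripper_force: 0.0
```

```bash
python3 - <<'E'
from h import *
from cell import *
o=get_obs();print(o["time_s"],o["eef_pos"],o["contact_force"])
h=np.array([568.3,-266.2])
for n,s in(("scene",(190,150,300,230)),("top",(240,140,350,230))):
    c=camera(n);H=hsv(c)
    cv2.imwrite(f"pics/{n}4.png",cv2.resize(c["pixels"][s[1]:s[3],s[0]:s[2],::-1],None,fx=5,fy=5,interpolation=cv2.INTER_CUBIC))
    r=((H[...,0]<6)|(H[...,0]>174))&(H[...,1]>150)&(H[...,2]>60)
    for m,st,ce in blobs(r,8,6):
        e=onz(c,ce,140)[0];w=e[:2]-h
        if np.linalg.norm(w)<230:print(n,"red",st,e,np.linalg.norm(w),np.degrees(np.arctan2(w[1],w[0]))%360)
E
python3 -c "
import cv2,numpy as np
a=cv2.imread('pics/scene4.png');b=cv2.imread('pics/top4.png')
a=cv2.resize(a,(400,291));b=cv2.resize(b,(400,327));a=cv2.copyMakeBorder(a,0,36,0,0,0);cv2.imwrite('pics/f4.png',np.hstack([a,b]))"
```

```text
24.125 [ 321.69904549 -226.32530815  334.97723697] [-0.05204965  0.72636256  0.89081373]
scene red [266 168   4  12  35] [ 402.16864    -231.29643542  140.        ] 169.75832114305686 168.1349428761768
top red [285 216   4   4  15] [ 401.28450711 -238.56928101  140.        ] 169.28565059497805 170.60618289121751
```

View pics/f4.png

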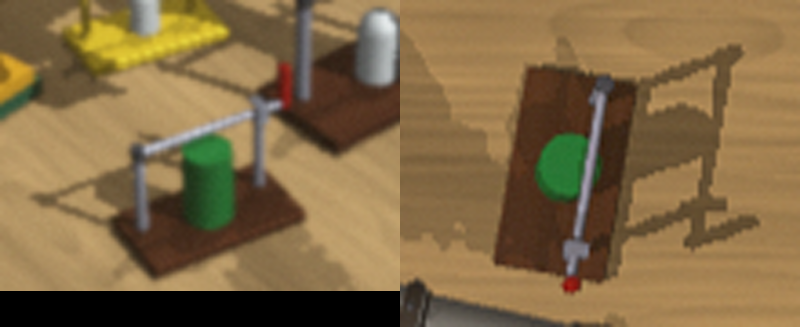

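The crops show the beaker inverted on the peg and the bar lying in the catch. It was pressed to a hard stop at 20 N, the measured closed angle is ~171° as expected, and the gripper is clear. Handing in.

```bash
python3 -c "
from cell import *
print(job_done())"
```

```text
the job is handed in; nothing more can be done
None
```

The job is handed in at about 24 s of the 64 s: the beaker sits upside down over the peg with its rim on the stand's base, and the keeper bar was swung across afterwards and pressed to its stop in the catch; the dish, ramekin, jar and tongs were not touched.

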